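# Square a lacquer panel onto the pile

### The arm

A 7-joint arm with a two-finger parallel gripper is mounted at the origin on the work surface. World frame = base frame: x ahead of the robot, y to its left, z up, the work surface at z = 0. Lengths are in m, angles in rad, forces in N, time in s.
With the tool pointing down it reaches from about 0.4 to 0.85 m from the base axis. Payload 10.4 kg.
Tool frame: the origin (TCP) lies at the very end of the fingers, on their centre line; the grasp point (between the pads) lies 19 mm behind it; z points along the fingers, y is the line along which they close (so a half turn about z gives the same grasp; the last joint's range is limited). The gripper opens to 87 mm and grips with 3 to 60 N. Pads are 19 mm wide; open, the fingers measure 117 mm over their backs; the gripper's body (75 mm by 190 mm) begins 51 mm behind the grasp point.
Start: joints at [-1.344, 0.332, -0.065, 1.46, 0.022, 1.35, -0.088], TCP at [0.154, 0.606, 0.223] pointing down, gripper open.
Joint ranges: [-2.6, 2.6], [-0.5, 2.12], [-1.47, 1.34], [0.16, 2.42], [-1.27, 4.41], [0.06, 2.06], [-2.6, 2.6]. Speed limits (rad/s): [2.22, 2.22, 2.79, 2.79, 3.14, 3.14, 3.14].

### API

Orientations are given as a unit quaternion [x, y, z, w].
In Python, from rig import telemetry, viewer, job gives the robot as it stands. The module is installed in compiled form; this text tells all that it offers.
- The arm moves only by the tool play_rows, never from a script. Its argument "motion" is a list of rows, each a list of 5 numbers: the opening, from 0 (shut) to 1 (fully open), then the shift along the tool's x, y, z in mm, then the turn about the tool's z in rad. A call has exactly 5 rows; each row shifts and turns the commanded pose from where the row before left it, along the tool's axes as they then stand; what a row does not reach is not made up. A row lasts 1/12 s, in which the tool goes at most 41.7 mm and 7.16 degrees, less where a joint would pass 70% of its speed; a pose out of reach is approached as far as the arm can. A call with a gripper value outside its range is refused whole. The fingers move at their own pace and stop on an object; "squeeze" is the grip in N (left out, the last holds). Time passes only in rows, so rows that do not move let the fingers close, or fill a call up. It gives the time, the measured TCP pose, the force, the opening and the grip force at its end, in the units of the state.
- telemetry.get_obs(): the state, without advancing time (a new reading comes with each control period).
- viewer.grab_frame(name): name is "scene" or "top"; returns the picture (420x560x3 uint8, red, green, blue); there is no depth.
- viewer.get_calibration(name): a dict with "fx", "fy", "cx", "cy" (pixels), "world_to_cam" (4x4, takes a point from world to camera coordinates). Camera axes: x right, y down, z forward; pixel columns grow to the right and rows downward; lengths in m; the calibration is good to about 2 mm. A picture is of the moment at which its call begins. get_calibration takes no time and is no camera call.
- job.close_job(): hands the job in; it is judged then, once.
The state is a dict: "time_s": time; "joints": joint angles; "joint_velocities": joint speeds; "joint_efforts": joint torques, N m; "ee_pos": TCP position; "tcp_rot": TCP orientation; "wrist_force": force on the tool from outside, world axes, zero at the start; "torque": the same for the moment, N m; "finger_gap": opening from 0.0 (shut) to 1.0 (fully open); "grasp_force": force on a finger pad.
Only numpy, scipy, OpenCV 4.12 (cv2) and the standard library are available. Lean on these libraries where they do the work, as an engineer would, in place of code of your own. Each camera call takes 0.05 s, during which the arm holds its last target. There are 200 camera calls.

### The job

Lift the hand sander off the pile of lacquer panels and set it flat in its green tray. Then slide the red panel off the wooden step onto the two black panels, keeping it flat all the way, and square it up in the corner of the two metal fences so that all three panels form one neat pile with flush edges. Do not disturb the plate of eggshells, the black dish or the scraper.

Things in the scene. Friction and masses are not known exactly. Their poses are not given: they have to be found in the camera images.
- jig: Fixed squaring board: dark base plate 8 mm thick (x -93..+67, y -160..+160 mm) with a wooden step on its -y half and a seat for the pile, with two metal fences, on its +y half. Origin: its underside. The pile's centre belongs at x = 0, y = +74 mm on the plate (z = 8). The red panel travels along +y onto the pile up to the end fence and along +x up to the side fence.
- step (a point): Centre of the top of the jig's wooden step, axes as the jig's; 42 mm above the bench, 138 (x) x 158 (y) mm. The red panel starts on it.
- corner (a point): Inner corner of the two aluminium fences, at the base plate's top; axes as the jig's. The end fence is the plane y = 0 here, 130 mm long, the side fence the plane x = 0, 133 mm long. Fences are 14 mm thick, their tops 44 mm above this point (52 mm above the bench). The pile fills x -101..-1, y -141..-1 mm; its -x side is open.
- panel_red: Loose panel to be stacked, 100 (x) x 140 (y) x 16 (z) mm, 0.17 kg, red top with a white leaf inlay. Origin: centre of its underside. Starts on the step (underside 42 mm above the bench), axes roughly the jig's, shifted 16 to 32 mm to the jig's -x; ends with its underside at 40 mm. Too wide to be grasped flat: push it by its edges.
- panel_middle: Black panel with inlay, 100 x 140 x 16 mm, upper one of the two in the corner; same axes as the red panel. Origin: centre of its underside; its top is 40 mm above the bench.
- panel_bottom: Black panel with inlay, 100 x 140 x 16 mm, lowest in the corner. Origin: centre of its underside.
- sander: Hand sander lying on the black pile: grey pad 56 (x) x 96 (y) mm, 14 mm high, carrying a yellow grip bar 24 mm wide (x), 90 mm long (y), from 23 to 47 mm above its underside; 0.2 kg. Origin: centre of its underside. Grasp the bar from above, fingers closing along x, at its centre about 35 mm up.
- tray: Green open tray fixed on the bench, outside 160 (x) x 140 (y) x 24 mm high, walls and floor 4 mm thick. Origin: centre of its underside. It stands either left or right of the jig.
- plate: Bystander, leave it: round dark plate 160 mm across heaped with white eggshell pieces, 40 mm high. Origin: centre of its underside.
- dish: Bystander, leave it: low square black dish, 130 mm, 15 mm high. Origin: centre of its underside.
- scraper: Bystander, leave it: spatula 180 mm long lying on the bench. Origin: centre of its underside.
Not all that is in view belongs to the job. What is shaped like the panel_red but pink or purple is not meant.

How it is judged:
On the way, in this order (a step that is already met when the one before it is completed fails the run):
1. the sander lies flat in the green tray, let go (x of sander in the frame of tray between -0.055 and 0.055 m and y of sander in the frame of tray between -0.055 and 0.055 m and z of sander in the frame of tray between 0.001 and 0.008 m and angle between sander's own z axis and vertical below 0.08 rad and contact force between the fingers and sander below 0.1 N), for 0.2 s.
2. the red panel lies squarely on the pile (x of panel_red in the frame of panel_middle between -0.004 and 0.004 m and y of panel_red in the frame of panel_middle between -0.004 and 0.004 m and z of panel_red in the frame of panel_middle between 0.013 and 0.019 m and angle between the x axis of panel_red and the x axis of panel_middle, either way round below 0.04 rad), for 0.2 s.
At the end, for the whole second after the job is handed in: The red panel lies flat on the middle panel and the middle on the bottom one, each offset at most 4 mm in x and y and 0.04 rad in yaw from the one below; the bottom panel is still in the fence corner (within 5 mm, 0.04 rad); the sander lies flat on the floor of the green tray; all at rest (all of step 2 and x of sander in the frame of tray between -0.055 and 0.055 m and y of sander in the frame of tray between -0.055 and 0.055 m and z of sander in the frame of tray between 0.001 and 0.008 m and angle between sander's own z axis and vertical below 0.08 rad and x of panel_middle in the frame of panel_bottom between -0.004 and 0.004 m and y of panel_middle in the frame of panel_bottom between -0.004 and 0.004 m and z of panel_middle in the frame of panel_bottom between 0.013 and 0.019 m and angle between the x axis of panel_middle and the x axis of panel_bottom, either way round below 0.04 rad and x of panel_bottom in the frame of jig between -0.005 and 0.004 m and y of panel_bottom in the frame of jig between 0.069 and 0.078 m and angle between the x axis of panel_bottom and the x axis of jig, either way round below 0.04 rad and linear speed of each of panel_red, sander below 0.01 m/s); the robot touches nothing.
It fails at once if the red panel is tipped by more than 0.3 rad or falls off the step or pile (angle between panel_red's own z axis and vertical above 0.3 rad or height (world z) of panel_red below 0.025 m).
It fails at once if the plate, the dish or the scraper is moved more than 30 mm (distance of any of plate, dish, scraper from where it was at the start of the episode above 0.03 m).
It also fails if it takes over 61 s, if anything falls off the work surface, if the arm or the gripper's body presses on something with over 40 N, if the wrist force passes 120 N, or if a joint passes its speed limit or range.

## Working session

There is one attempt and no reset: what is moved stays moved. The work goes in short steps, Python scripts to look and compute and a tool call to move; the robot and the scene stay as the last step left them, time stands still between calls to the robot, and variables do not carry over. Pictures are saved under pics/ and viewed, at most 10 in all, crops included, and the job is handed in when it is done.

Besides the shell and the picture viewer there is one more tool, called after "Request:" as name([rows], argument=value, ...), one row to a line, values as JSON. play_rows: Moves the arm, as the interface text tells. Its arguments: {"type":"object","properties":{"motion":{"type":"array"},"squeeze":{"type":"number"}},"required":["motion"]}

```bash
mkdir -p pics; python3 - <<'E'
from rig import telemetry, viewer
import cv2, numpy as np
for n in("scene","top"):
    f=viewer.grab_frame(n); cv2.imwrite(f"pics/{n}0.png",f[:,:,::-1])
    c=viewer.get_calibration(n); print(n,{k:np.round(v,4).tolist() for k,v in c.items()})
o=telemetry.get_obs(); print(o["time_s"],o["ee_pos"],o["tcp_rot"],o["wrist_force"],o["finger_gap"])
E
```

```text
scene {'fx': 522.2844, 'fy': 522.2844, 'cx': 275.2587, 'cy': 209.2836, 'world_to_cam': [[-0.501, 0.8653, 0.0193, 0.2746], [0.5979, 0.3621, -0.7152, -0.264], [-0.6258, -0.3468, -0.6987, 1.9852], [0.0, 0.0, 0.0, 1.0]]}
top {'fx': 539.377, 'fy': 539.377, 'cx': 279.8227, 'cy': 212.3852, 'world_to_cam': [[-0.0042, -0.9999, -0.0109, -0.0142], [-0.9832, 0.0061, -0.1826, 0.5406], [0.1827, 0.01, -0.9831, 1.4368], [0.0, 0.0, 0.0, 1.0]]}
0.1 [0.15442245 0.60527308 0.22183473] [ 1.24567448e-01  9.92210943e-01 -6.26828892e-04 -5.68651299e-05] [ 0.26592534 -0.28260637  0.06727507] 0.9941098843367967
```

View pics/top0.png

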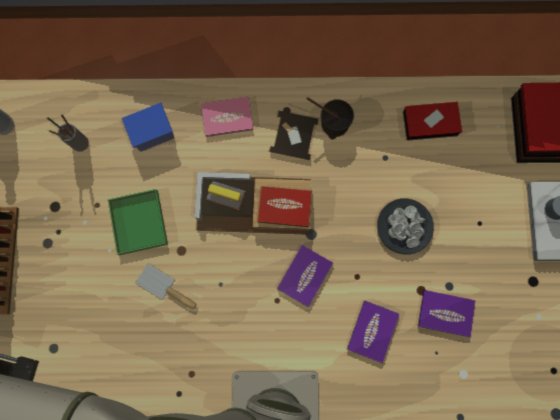

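View pics/scene0.png

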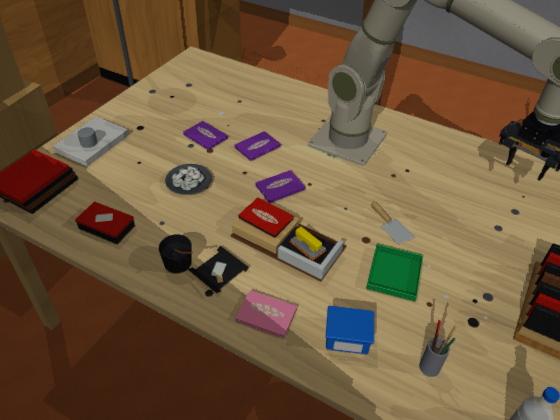

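The top view shows these candidates for the red panel:
- Red with a leaf at (285,206), lying on the wooden step.
- Pink at (227,117).
- Purple at (305,276), (373,332) and (447,315).
- Red boxes at (432,120) and (545,118).

Only the one at (285,206) fits: it is red with a white leaf and sits on the step beside the black pile. The sander is at (225,195) and the green tray at (138,222). I'll measure these and confirm in a crop.

```bash
cat > h.py <<'E'
import cv2, numpy as np
from rig import telemetry, viewer
def ray(n,uv,z):
    c=viewer.get_calibration(n); T=np.array(c["world_to_cam"]); R=T[:3,:3]; o=-R.T@T[:3,3]
    uv=np.atleast_2d(np.array(uv,float))
    d=np.c_[(uv[:,0]-c["cx"])/c["fx"],(uv[:,1]-c["cy"])/c["fy"],np.ones(len(uv))]@R
    return o+d*((z-o[2])/d[:,2])[:,None]
def proj(n,p):
    c=viewer.get_calibration(n); q=np.c_[np.atleast_2d(p),np.ones(len(np.atleast_2d(p)))]@np.array(c["world_to_cam"]).T
    return np.c_[c["fx"]*q[:,0]/q[:,2]+c["cx"],c["fy"]*q[:,1]/q[:,2]+c["cy"]]
def blob(img,lo,hi,box):
    x0,y0,x1,y1=box; m=cv2.inRange(cv2.cvtColor(img,cv2.COLOR_RGB2HSV),lo,hi)
    k=np.zeros_like(m); k[y0:y1,x0:x1]=m[y0:y1,x0:x1]
    cs,_=cv2.findContours(k,cv2.RETR_EXTERNAL,cv2.CHAIN_APPROX_NONE)
    return max(cs,key=cv2.contourArea)[:,0,:]
def rect(n,cnt,z):
    w=ray(n,cnt,z)[:,:2]; (c,s,a)=cv2.minAreaRect((w*1000).astype(np.float32))
    if s[0]<s[1]: a-=90   # a: dir of long side -> report relative to y
    else: a=a
    a=(a)%180; return np.round(c,1),np.round(s,1),round(a-90,2)  # long-axis angle from +y, deg
RED=((0,150,70),(8,255,255));YEL=((22,120,100),(35,255,255));GRN=((45,100,30),(80,255,255))
E
python3 - <<'E'
from h import *
t=cv2.cvtColor(cv2.imread("pics/top0.png"),cv2.COLOR_BGR2RGB);s=cv2.cvtColor(cv2.imread("pics/scene0.png"),cv2.COLOR_BGR2RGB)
print("red top",rect("top",blob(t,*RED,(250,175,320,235)),.058))
print("red sc",rect("scene",blob(s,*RED,(235,190,300,240)),.058))
print("yel top",rect("top",blob(t,*YEL,(200,178,250,208)),.087))
print("yel sc",rect("scene",blob(s,*YEL,(285,220,330,260)),.087))
print("grn top",rect("top",blob(t,*GRN,(100,180,175,262)),.024))
print("grn sc",rect("scene",blob(s,*GRN,(360,240,430,300)),.024))
a=cv2.resize(t[165:240,180:330],(800,400),interpolation=cv2.INTER_CUBIC)
b=cv2.resize(s[190:280,225:355],(288,200),interpolation=cv2.INTER_CUBIC)
cv2.imwrite("pics/crop.png",a[:,:,::-1])
cv2.imwrite("pics/crops.png",cv2.resize(s[190:280,225:355],(780,540),interpolation=cv2.INTER_CUBIC)[:,:,::-1])
E
```

```text
red top (array([557.3, -29.6]), array([139.1, 100.2]), -5.91)
red sc (array([559.9, -28.8]), array([142.5, 104.3]), -6.02)
yel top (array([590.9, 134.1]), array([89.1, 23.1]), -17.72)
yel sc (array([604.7, 136.2]), array([98.3, 42.8]), -19.19)
grn top (array([522.8, 384.2]), array([158. , 139.3]), -77.68)
grn sc (array([532.3, 387.8]), array([177.3, 139.3]), -77.57)
```

View pics/crop.png

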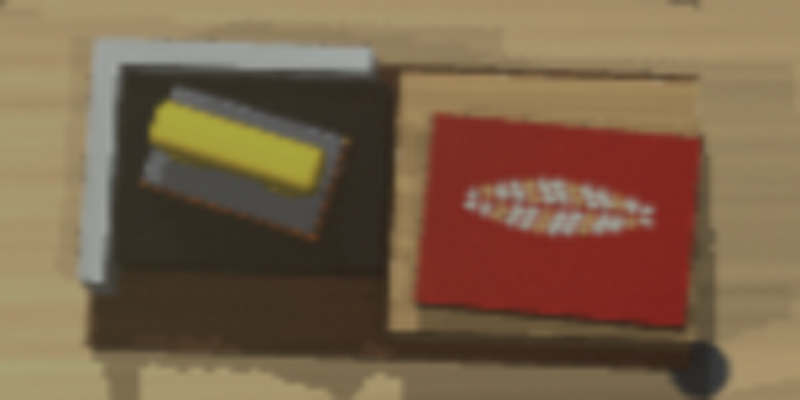

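View pics/crops.png

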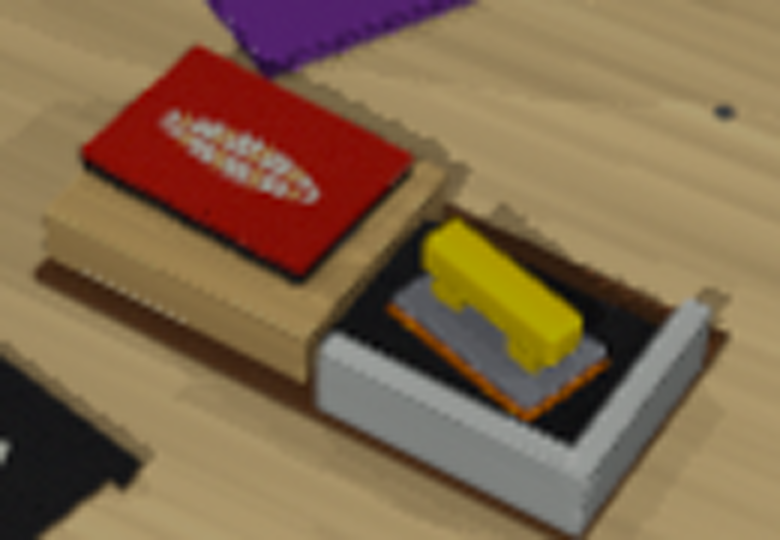

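The crops confirm it. The red panel with the leaf is on the step, turned about -6°, and measures 139x100 mm as it should. The yellow bar measures 89x23 mm and the tray 158x139 mm. The L-shaped fences are at crop (120,66). I'll measure the jig's pose from the fences.

```bash
python3 - <<'E'
from h import *
t=cv2.cvtColor(cv2.imread("pics/top0.png"),cv2.COLOR_BGR2RGB)
# edges of crops, subpixel gradient along scanlines; crop px -> image px : x/5.333+180, y/5.333+165
g=cv2.cvtColor(t,cv2.COLOR_RGB2GRAY).astype(float)
def edge(a,b,half,sgn,z,n="top"):
    # a,b crop-pixel end points; finds strongest signed gradient on normals
    a=(np.array(a)+.5)*150/800-.5+[180,165]; b=(np.array(b)+.5)*150/800-.5+[180,165]
    d=(b-a)/np.linalg.norm(b-a); nn=np.array([-d[1],d[0]]); P=[]
    for k in np.linspace(0,1,25):
        s=np.arange(-half,half+.01,.1); q=a+(b-a)*k+s[:,None]*nn
        v=cv2.remap(g.astype(np.float32),q[:,0].astype(np.float32).reshape(-1,1),q[:,1].astype(np.float32).reshape(-1,1),cv2.INTER_CUBIC)[:,0]
        v=np.convolve(v,np.ones(5)/5,'same'); gr=np.gradient(v)*sgn; gr[:4]=0;gr[-4:]=0
        P.append(q[np.argmax(gr)])
    w=ray(n,np.array(P),z)[:,:2]*1000
    vx,vy,x,y=cv2.fitLine(w.astype(np.float32),cv2.DIST_HUBER,0,.01,.01).ravel()
    r=np.abs((w-[x,y])@[-vy,vx]); print(np.round([x,y],1),"deg",round(np.degrees(np.arctan2(vy,vx)),2),"res",r.mean().round(2)); return (x,y,vx,vy)
print("side fence inner top"); edge((130,67),(365,74),1.5,-1,.052)
print("side fence outer top"); edge((110,38),(365,47),1.5,1,.052)
print("end fence inner top"); edge((119,80),(107,280),1.5,1,.052)
print("step +y edge top"); edge((398,90),(388,320),1.5,-1,.042)
print("step +x edge"); edge((410,72),(690,77),1.5,1,.042)
print("pile -x edge"); edge((130,268),(380,272),1.5,1,.040)
c=[(np.array(p)+.5)*150/800-.5+[180,165] for p in[(122,67)]]
print(ray("top",c,.052))
E
```

```text
side fence inner top
[640.4 126.5] deg 87.69 res 0.33
side fence outer top
[653.6 130.3] deg 87.57 res 0.4
end fence inner top
[583.9 202.7] deg -3.15 res 0.73
step +y edge top
[563.4  57. ] deg -2.25 res 0.27
step +x edge
[637.  -21.7] deg 87.91 res 0.35
pile -x edge
[532.9 137.8] deg 88.18 res 0.3
[[0.6413963  0.19840501 0.052     ]]
```

Jig yaw is about -2.3° and the fence corner is about (0.643, 0.200). The step edge lies 146 mm from the end fence, against 145 expected, so these agree. Now I move to the sander: turn first, then translate.

Request:
play_rows([
  [1, 0, 0, 0, 0.109],
  [1, 0, 0, 0, 0.109],
  [1, 0, 0, 0, 0.109],
  [1, 0, 0, 0, 0.109],
  [1, 0, 0, 0, 0.109],
], squeeze=25)

```text
time_s: 0.52
ee_pos: [0.1544, 0.6054, 0.2221]
tcp_rot: [0.389, 0.921, -0.0, 0.0]
wrist_force: [-0.4, 0.1, 0.0]
finger_gap: 1.0
grasp_force: 0.0
```

Request:
play_rows([
  [1, 0, 0, 0, 0.109],
  [1, 0, 0, 0, 0.109],
  [1, 0, 0, 0, 0.109],
  [1, 0, 0, 0, 0.109],
  [1, 0, 0, 0, 0.109],
])

```text
time_s: 0.93
ee_pos: [0.1544, 0.6054, 0.2221]
tcp_rot: [0.623, 0.782, -0.0, 0.0]
wrist_force: [-0.3, -0.3, 0.1]
finger_gap: 0.998
grasp_force: 0.0
```

Request:
play_rows([
  [1, 0, 0, 0, 0.109],
  [1, 0, 0, 0, 0.109],
  [1, 0, 0, 0, 0.109],
  [1, 0, 0, 0, 0.109],
  [1, 0, 0, 0, 0.109],
])

```text
time_s: 1.35
ee_pos: [0.1544, 0.6054, 0.2221]
tcp_rot: [0.811, 0.586, -0.0, 0.0]
wrist_force: [-0.5, 0.4, -0.3]
finger_gap: 1.0
grasp_force: 0.0
```

Request:
play_rows([
  [1, -16, 28, 0, 0],
  [1, -16, 28, 0, 0],
  [1, -16, 28, 0, 0],
  [1, -16, 28, 0, 0],
  [1, -16, 28, 0, 0],
])

```text
time_s: 1.77
ee_pos: [0.2637, 0.4848, 0.2222]
tcp_rot: [0.809, 0.588, -0.0, 0.0]
wrist_force: [0.7, 0.1, 0.6]
finger_gap: 0.998
grasp_force: 0.0
```

Request:
play_rows([
  [1, -16, 28, 0, 0],
  [1, -16, 28, 0, 0],
  [1, -16, 28, 0, 0],
  [1, -16, 28, 0, 0],
  [1, -16, 28, 0, 0],
])

```text
time_s: 2.18
ee_pos: [0.3721, 0.3655, 0.2223]
tcp_rot: [0.809, 0.588, -0.0, -0.0]
wrist_force: [-0.1, 0.4, 0.3]
finger_gap: 1.001
grasp_force: 0.0
```

Request:
play_rows([
  [1, -16, 28, 0, 0],
  [1, -16, 28, 0, 0],
  [1, -16, 28, 0, 0],
  [1, -16, 28, 0, 0],
  [1, -16, 28, 0, 0],
])

```text
time_s: 2.6
ee_pos: [0.4805, 0.2462, 0.2224]
tcp_rot: [0.809, 0.588, -0.0, -0.0]
wrist_force: [0.5, 0.6, -1.0]
finger_gap: 1.001
grasp_force: 0.0
```

Request:
play_rows([
  [1, -16, 28, 0, 0],
  [1, -16, 28, 0, 0],
  [1, -16, 28, 0, 0],
  [1, -16, 28, 0, 0],
  [1, 0, 0, 0, 0],
])

```text
time_s: 3.02
ee_pos: [0.5696, 0.1454, 0.2223]
tcp_rot: [0.811, 0.585, -0.0, 0.002]
wrist_force: [-0.2, -0.5, -0.1]
finger_gap: 1.002
grasp_force: 0.0
```

```bash
cat > go.py <<'E'
# python3 go.py x y z yaw_of_tool_y(deg): shift still needed in tool axes (mm) and turn (rad)
import sys, numpy as np
from rig import telemetry
from scipy.spatial.transform import Rotation as R
o=telemetry.get_obs(); r=R.from_quat(o["tcp_rot"]); M=r.as_matrix(); a=np.degrees(np.arctan2(M[1,1],M[0,1]))
x,y,z,yaw=map(float,sys.argv[1:5]); d=np.array([x,y,z])-o["ee_pos"]*1000
tr=(a-yaw+180)%360-180
print("t",round(o["time_s"],2),"tcp",np.round(o["ee_pos"]*1000,1),"yaw",round(a,2),"tilt",np.round(M[:2,2],3),"F",np.round(o["wrist_force"],1),"gap",round(o["finger_gap"],3),"grip",round(float(np.max(o["grasp_force"])),1))
print("now-axes shift",np.round(M.T@d,1),"turn",round(np.radians(tr),4))
q=np.radians(yaw); Y=np.array([np.cos(q),np.sin(q),0]); X=np.array([-Y[1],Y[0],0]); X=np.cross(Y,[0,0,-1])
print("after-turn shift",np.round([X@d,Y@d,-d[2]],1))
E
python3 go.py 590.9 134.1 60 -17.7; python3 -c "from rig import telemetry as t;print(t.get_obs()['joints'])"
```

```text
t 3.02 tcp [569.6 145.4 222.3] yaw -18.43 tilt [ 0.001 -0.003] F [-0.2 -0.5 -0.1] gap 1.002 grip 0.0
now-axes shift [ -3.6  23.5 162.4] turn -0.0128
after-turn shift [ -4.3  23.8 162.3]
[-0.80844282  0.27018328  0.5804451   1.59287721 -0.14806003  1.32328806
 -0.53010044]
```

Request:
play_rows([
  [1, -2, 12, 20, -0.013],
  [1, -2, 12, 25, 0],
  [1, 0, 0, 25, 0],
  [1, 0, 0, 25, 0],
  [1, 0, 0, 20, 0],
])

```text
time_s: 3.43
ee_pos: [0.5875, 0.1408, 0.1052]
tcp_rot: [0.805, 0.593, -0.001, -0.0]
wrist_force: [0.9, 0.8, -0.5]
finger_gap: 1.001
grasp_force: 0.0
```

Request:
play_rows([
  [1, 0, 0, 20, 0],
  [1, 0, 0, 17, 0],
  [1, 0, 0, 10, 0],
  [1, 0, 0, 0, 0],
  [1, 0, 0, 0, 0],
])

```text
time_s: 3.85
ee_pos: [0.5882, 0.141, 0.0606]
tcp_rot: [0.805, 0.593, -0.0, -0.0]
wrist_force: [0.3, 0.0, 0.6]
finger_gap: 0.995
grasp_force: 0.0
```

```bash
python3 go.py 590.9 134.1 60 -17.7
```

```text
t 3.85 tcp [588.2 141.   60.6] yaw -17.24 tilt [-0. -0.] F [0.3 0.  0.6] gap 0.995 grip 0.0
now-axes shift [-5.8  4.7  0.6] turn 0.008
after-turn shift [-5.8  4.7  0.6]
```

Request:
play_rows([
  [1, -5.5, 4.5, 0.5, 0.008],
  [1, 0, 0, 0, 0],
  [0, 0, 0, 0, 0],
  [0, 0, 0, 0, 0],
  [0, 0, 0, 0, 0],
])

```text
time_s: 4.27
ee_pos: [0.5911, 0.1347, 0.0605]
tcp_rot: [0.807, 0.59, 0.0, -0.0]
wrist_force: [-0.4, 0.2, 0.4]
finger_gap: 0.855
grasp_force: 0.0
```

Request:
play_rows([
  [0, 0, 0, 0, 0],
  [0, 0, 0, 0, 0],
  [0, 0, 0, 0, 0],
  [0, 0, 0, 0, 0],
  [0, 0, 0, 0, 0],
])

```text
time_s: 4.68
ee_pos: [0.5909, 0.1346, 0.06]
tcp_rot: [0.807, 0.59, -0.0, -0.0]
wrist_force: [-0.1, -1.1, 0.8]
finger_gap: 0.48
grasp_force: 0.0
```

```bash
python3 go.py 522.8 384.2 160 12.3
```

```text
t 4.68 tcp [590.9 134.6  60. ] yaw -17.7 tilt [-0.  0.] F [-0.1 -1.1  0.8] gap 0.48 grip 0.0
now-axes shift [ 217.1 -140.8 -100. ] turn -0.5236
after-turn shift [ 258.4  -13.3 -100. ]
```

Request:
play_rows([
  [0, 0, 0, 0, 0],
  [0, 0, 0, 0, 0],
  [0, 0, 0, 0, 0],
  [0, 0, 0, 0, 0],
  [0, 0, 0, 0, 0],
])

```text
time_s: 5.1
ee_pos: [0.591, 0.1345, 0.0601]
tcp_rot: [0.808, 0.59, 0.0, 0.0]
wrist_force: [0.4, -0.7, -0.4]
finger_gap: 0.272
grasp_force: 25.0
```

Request:
play_rows([
  [0, 0, 0, 0, 0],
  [0, 0, 0, 0, 0],
  [0, 0, 0, -3, 0],
  [0, 0, 0, -8, 0],
  [0, 0, 0, -10, 0],
])

```text
time_s: 5.52
ee_pos: [0.5902, 0.1344, 0.0811]
tcp_rot: [0.807, 0.59, -0.001, -0.0]
wrist_force: [-0.2, -0.1, -2.1]
finger_gap: 0.274
grasp_force: 25.0
```

```bash
python3 go.py 522.8 384.2 160 12.3
```

```text
t 5.52 tcp [590.2 134.4  81.1] yaw -17.7 tilt [-0.002 -0.001] F [-0.2 -0.1 -2.1] gap 0.274 grip 25.0
now-axes shift [ 217.4 -140.3  -79. ] turn -0.5237
after-turn shift [258.4 -12.7 -78.9]
```

Request:
play_rows([
  [0, 0, 0, -20, 0],
  [0, 0, 0, -20, 0],
  [0, 0, 0, -20, -0.05],
  [0, 0, 0, -15, -0.1],
  [0, 0, 0, 0, -0.1],
])

```text
time_s: 5.93
ee_pos: [0.5927, 0.1347, 0.1607]
tcp_rot: [0.726, 0.687, 0.003, 0.001]
wrist_force: [-0.2, -0.8, -2.6]
finger_gap: 0.274
grasp_force: 25.0
```

Request:
play_rows([
  [0, 0, 0, 0, -0.1],
  [0, 0, 0, 0, -0.1],
  [0, 0, 0, 0, -0.0736],
  [0, 20, 0, 0, 0],
  [0, 26, 0, 0, 0],
])

```text
time_s: 6.35
ee_pos: [0.5819, 0.1769, 0.1574]
tcp_rot: [0.629, 0.777, 0.0, 0.001]
wrist_force: [0.5, -0.2, -2.8]
finger_gap: 0.274
grasp_force: 25.0
```

Request:
play_rows([
  [0, 30, -3, 0, 0],
  [0, 30, -3, 0, 0],
  [0, 30, -3, 0, 0],
  [0, 30, -3, 0, 0],
  [0, 30, 0, 0, 0],
])

```text
time_s: 6.77
ee_pos: [0.5367, 0.3247, 0.1573]
tcp_rot: [0.627, 0.779, 0.0, -0.0]
wrist_force: [0.8, -0.2, -1.9]
finger_gap: 0.273
grasp_force: 25.0
```

Request:
play_rows([
  [0, 30, 0, 0, 0],
  [0, 20, 0, 0, 0],
  [0, 12, 0, 0, 0],
  [0, 0, 0, 0, 0],
  [0, 0, 0, 0, 0],
])

```text
time_s: 7.18
ee_pos: [0.5245, 0.3834, 0.1564]
tcp_rot: [0.627, 0.779, -0.0, 0.0]
wrist_force: [-0.3, -1.4, -2.3]
finger_gap: 0.277
grasp_force: 25.0
```

```bash
python3 go.py 522.8 384.2 25 12.3
```

```text
t 7.18 tcp [524.5 383.4 156.4] yaw 12.3 tilt [ 0.    -0.001] F [-0.3 -1.4 -2.3] gap 0.277 grip 25.0
now-axes shift [  1.3  -1.6 131.4] turn -0.0
after-turn shift [  1.2  -1.5 131.4]
```

Request:
play_rows([
  [0, 1, -1.5, 15, 0],
  [0, 0, 0, 25, 0],
  [0, 0, 0, 25, 0],
  [0, 0, 0, 20, 0],
  [0, 0, 0, 15, 0],
])

```text
time_s: 7.6
ee_pos: [0.5232, 0.3816, 0.0545]
tcp_rot: [0.628, 0.778, -0.001, 0.0]
wrist_force: [-0.5, 0.1, -3.3]
finger_gap: 0.272
grasp_force: 25.0
```

Request:
play_rows([
  [0, 0, 0, 12, 0],
  [0, 0, 0, 8, 0],
  [0, 0, 0, 6, 0],
  [0, 0, 0, 4, 0],
  [0, 0, 0, 0, 0],
])

```text
time_s: 8.02
ee_pos: [0.5227, 0.3844, 0.0258]
tcp_rot: [0.627, 0.779, -0.0, 0.0]
wrist_force: [-0.0, 0.3, -2.4]
finger_gap: 0.27
grasp_force: 25.0
```

```bash
python3 go.py 522.8 384.2 24 12.3
```

```text
t 8.02 tcp [522.7 384.4  25.8] yaw 12.28 tilt [-0. -0.] F [-0.   0.3 -2.4] gap 0.27 grip 25.0
now-axes shift [-0.2  0.1  1.8] turn -0.0003
after-turn shift [-0.2  0.1  1.8]
```

Request:
play_rows([
  [0, 0, 0, 1, 0],
  [0, 0, 0, 1, 0],
  [0, 0, 0, 0, 0],
  [0.7, 0, 0, 0, 0],
  [0.7, 0, 0, 0, 0],
])

```text
time_s: 8.43
ee_pos: [0.5229, 0.385, 0.0247]
tcp_rot: [0.627, 0.779, 0.001, 0.0]
wrist_force: [-0.5, -0.5, 0.1]
finger_gap: 0.357
grasp_force: 0.0
```

Request:
play_rows([
  [0.7, 0, 0, 0, 0],
  [0.7, 0, 0, 0, 0],
  [0.7, 0, 0, 0, 0],
  [0.7, 0, 0, 0, 0],
  [0.7, 0, 0, 0, 0],
])

```text
time_s: 8.85
ee_pos: [0.5226, 0.3847, 0.0241]
tcp_rot: [0.627, 0.779, 0.0, -0.0]
wrist_force: [-0.7, 0.1, -0.1]
finger_gap: 0.672
grasp_force: 0.0
```

Request:
play_rows([
  [0.7, 0, 0, -10, 0],
  [0.7, 0, 0, -25, 0],
  [0.7, 0, 0, -35, 0],
  [0.7, 0, 0, -40, 0],
  [0.7, 0, 0, -20, 0],
])

```text
time_s: 9.27
ee_pos: [0.524, 0.3854, 0.1598]
tcp_rot: [0.627, 0.779, 0.003, 0.0]
wrist_force: [-0.2, 0.6, 1.0]
finger_gap: 0.7
grasp_force: 0.0
```

```bash
python3 go.py 522.8 384.2 24 12.3; python3 - <<'E'
from h import *
t=viewer.grab_frame("top");s=viewer.grab_frame("scene");cv2.imwrite("pics/top1.png",t[:,:,::-1]);cv2.imwrite("pics/scene1.png",s[:,:,::-1])
try: print("yel sc",rect("scene",blob(s,*YEL,(350,230,440,300)),.051))
except Exception as e: print(e)
print("red top",rect("top",blob(t,*RED,(250,175,320,235)),.058))
print("red sc",rect("scene",blob(s,*RED,(235,190,300,240)),.058))
p=np.hstack([cv2.resize(s[180:310,220:450],(460*1,260)),cv2.resize(t[165:265,95:265],(340,200*1+60))])
cv2.imwrite("pics/c1.png",p[:,:,::-1])
E
```

```text
t 9.27 tcp [524.  385.4 159.8] yaw 12.27 tilt [0.004 0.004] F [-0.2  0.6  1. ] gap 0.7 grip 0.0
now-axes shift [ -1.3  -2.1 135.8] turn -0.0005
after-turn shift [ -0.9  -1.5 135.8]
yel sc (array([534.9, 388.2]), array([50.7, 89.4]), 12.0)
red top (array([557.6, -29.5]), array([139.5,  99.9]), -6.06)
red sc (array([559.9, -28.8]), array([142.4, 104.4]), -5.94)
```

View pics/c1.png

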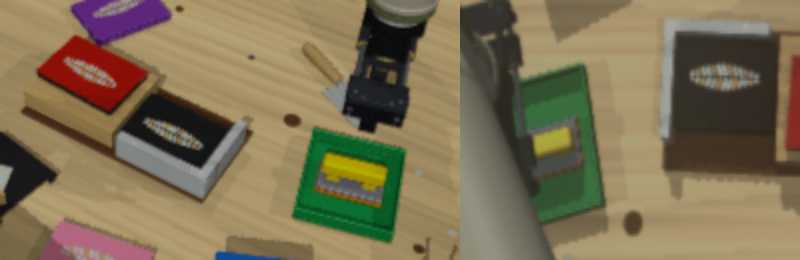

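The sander lies flat in the green tray, at scene crop (350,175), and the fingers are clear of it. The two black panels are neatly in the corner. Next I go behind the red panel's -y edge with the fingers part open, so that there are two contacts.

Request:
play_rows([
  [0.6, 0, 0, 0, 0.085],
  [0.6, 0, 0, 0, 0.085],
  [0.6, 0, 0, 0, 0.085],
  [0.6, -20, 0, 0, 0],
  [0.6, -30, 0, 0, 0],
])

```text
time_s: 9.78
ee_pos: [0.5191, 0.337, 0.1531]
tcp_rot: [0.72, 0.694, -0.0, -0.0]
wrist_force: [0.6, 0.2, -0.4]
finger_gap: 0.607
grasp_force: 0.0
```

Request:
play_rows([
  [0.6, -35, 0, 0, 0],
  [0.6, -35, 0, 0, 0],
  [0.6, -35, 0, 0, 0],
  [0.6, -35, 0, 0, 0],
  [0.6, -35, 0, 0, 0],
])

```text
time_s: 10.2
ee_pos: [0.5127, 0.1581, 0.1537]
tcp_rot: [0.721, 0.693, -0.0, -0.0]
wrist_force: [0.4, -0.4, -0.6]
finger_gap: 0.599
grasp_force: 0.0
```

Request:
play_rows([
  [0.6, -35, 0, 0, 0],
  [0.6, -35, 0, 0, 0],
  [0.6, -35, 0, 0, 0],
  [0.6, -35, 0, 0, 0],
  [0.6, -35, 0, 0, 0],
])

```text
time_s: 10.62
ee_pos: [0.5057, -0.0166, 0.1539]
tcp_rot: [0.721, 0.693, 0.0, -0.0]
wrist_force: [1.2, -0.1, -0.1]
finger_gap: 0.602
grasp_force: 0.0
```

Request:
play_rows([
  [0.6, -35, 0, 0, 0],
  [0.6, -35, 0, 0, 0],
  [0.6, -30, 0, 0, 0],
  [0.6, -20, 0, 0, 0],
  [0.6, 0, 0, 0, 0],
])

```text
time_s: 11.03
ee_pos: [0.5003, -0.1399, 0.154]
tcp_rot: [0.723, 0.69, -0.001, 0.0]
wrist_force: [-0.6, -0.1, -0.1]
finger_gap: 0.596
grasp_force: 0.0
```

```bash
python3 go.py 551 -134 46 -2.3
```

```text
t 11.03 tcp [ 500.3 -139.9  154. ] yaw -2.68 tilt [-0.    -0.001] F [-0.6 -0.1 -0.1] gap 0.596 grip 0.0
now-axes shift [  8.4  50.4 108. ] turn -0.0067
after-turn shift [  7.9  50.4 108. ]
```

Request:
play_rows([
  [0.6, 2, 25, 0, 0],
  [0.6, 2, 25, 0, 0],
  [0.6, 0, 0, 15, 0],
  [0.6, 0, 0, 25, 0],
  [0.6, 0, 0, 25, 0],
])

```text
time_s: 11.45
ee_pos: [0.5522, -0.1322, 0.0882]
tcp_rot: [0.721, 0.693, 0.0, 0.0]
wrist_force: [-0.2, -0.0, -0.3]
finger_gap: 0.6
grasp_force: 0.0
```

Request:
play_rows([
  [0.6, 0, 0, 20, 0],
  [0.6, 0, 0, 13, 0],
  [0.6, 0, 0, 8, 0],
  [0.6, 0, 0, 0, 0],
  [0.6, 0, 0, 0, 0],
])

```text
time_s: 11.87
ee_pos: [0.552, -0.1329, 0.0485]
tcp_rot: [0.721, 0.693, 0.0, 0.0]
wrist_force: [0.3, -0.1, -0.1]
finger_gap: 0.599
grasp_force: 0.0
```

```bash
python3 go.py 551 -134 46 -2.3
```

```text
t 11.87 tcp [ 552.  -132.9   48.5] yaw -2.31 tilt [0. 0.] F [ 0.3 -0.1 -0.1] gap 0.599 grip 0.0
now-axes shift [-1.2 -0.9  2.5] turn -0.0002
after-turn shift [-1.2 -0.9  2.5]
```

Request:
play_rows([
  [0.6, 5, 0, 2, 0],
  [0.6, 10, 0, 0, 0],
  [0.6, 8, 0, 0, 0],
  [0.6, 8, 0, 0, 0],
  [0.6, 8, 0, 0, 0],
])

```text
time_s: 12.28
ee_pos: [0.5537, -0.0927, 0.0465]
tcp_rot: [0.721, 0.693, 0.0, 0.0]
wrist_force: [-0.1, -1.1, -0.3]
finger_gap: 0.6
grasp_force: 0.5
```

Request:
play_rows([
  [0.6, 8, 0, 0, 0],
  [0.6, 8, 0, 0, 0],
  [0.6, 8, 0, 0, 0],
  [0.6, 8, 0, 0, 0],
  [0.6, 8, 0, 0, 0],
])

```text
time_s: 12.7
ee_pos: [0.5549, -0.0532, 0.046]
tcp_rot: [0.721, 0.693, 0.0, -0.0]
wrist_force: [0.1, -2.0, 0.6]
finger_gap: 0.599
grasp_force: 0.7
```

```bash
python3 go.py 558.6 53.1 46 -2.3;python3 - <<'E'
from h import *
s=viewer.grab_frame("scene");print("red sc",rect("scene",blob(s,*RED,(235,190,340,270)),.058))
E
```

```text
t 12.7 tcp [554.9 -53.2  46. ] yaw -2.31 tilt [-0.  0.] F [ 0.1 -2.   0.6] gap 0.599 grip 0.7
now-axes shift [106.3  -0.6   0. ] turn -0.0002
after-turn shift [106.3  -0.5   0. ]
red sc (array([557.6,  26.4]), array([142.5, 104.5]), -2.24)
```

Request:
play_rows([
  [0.6, 9, 0, 0, 0],
  [0.6, 9, 0, 0, 0],
  [0.6, 9, 0, 0, 0],
  [0.6, 9, 0, 0, 0],
  [0.6, 9, 0, 0, 0],
])

```text
time_s: 13.17
ee_pos: [0.5567, -0.008, 0.046]
tcp_rot: [0.721, 0.693, 0.0, -0.0]
wrist_force: [-0.2, -1.6, 0.4]
finger_gap: 0.597
grasp_force: 0.6
```

Request:
play_rows([
  [0.6, 9, 0, 0, 0],
  [0.6, 9, 0, 0, 0],
  [0.6, 9, 0, 0, 0],
  [0.6, 9, 0, 0, 0],
  [0.6, 9, 0, 0, 0],
])

```text
time_s: 13.58
ee_pos: [0.5585, 0.037, 0.0459]
tcp_rot: [0.721, 0.693, -0.0, -0.0]
wrist_force: [0.0, -0.7, -0.3]
finger_gap: 0.601
grasp_force: 0.3
```

Request:
play_rows([
  [0.6, 5, 0, 0, 0],
  [0.6, 3, 0, 0, 0],
  [0.6, 0, 0, 0, 0],
  [0.6, 0, 0, 0, 0],
  [0.6, 0, 0, 0, 0],
])

```text
time_s: 14.0
ee_pos: [0.5589, 0.0435, 0.0461]
tcp_rot: [0.721, 0.692, 0.0, 0.0]
wrist_force: [0.6, 0.3, -0.4]
finger_gap: 0.6
grasp_force: 0.0
```

```bash
python3 go.py 558.6 53.1 46 -2.3;python3 - <<'E'
from h import *
s=viewer.grab_frame("scene");t=viewer.grab_frame("top");print("red sc",rect("scene",blob(s,*RED,(235,190,340,270)),.056),rect("top",blob(t,*RED,(190,165,320,245)),.056))
cv2.imwrite("pics/c2.png",np.hstack([cv2.resize(s[190:280,225:355],(520,360)),cv2.resize(t[165:255,190:260],(280,360))])[:,:,::-1])
E
```

```text
t 14.0 tcp [558.9  43.5  46.1] yaw -2.35 tilt [ 0. -0.] F [ 0.6  0.3 -0.4] gap 0.6 grip 0.0
now-axes shift [ 9.6 -0.7  0.1] turn -0.0009
after-turn shift [ 9.6 -0.7  0.1]
red sc (array([560.6, 125.3]), array([143. , 105.1]), -2.24) (array([560.8, 172.4]), array([46.4, 98.8]), 87.18)
```

View pics/c2.png

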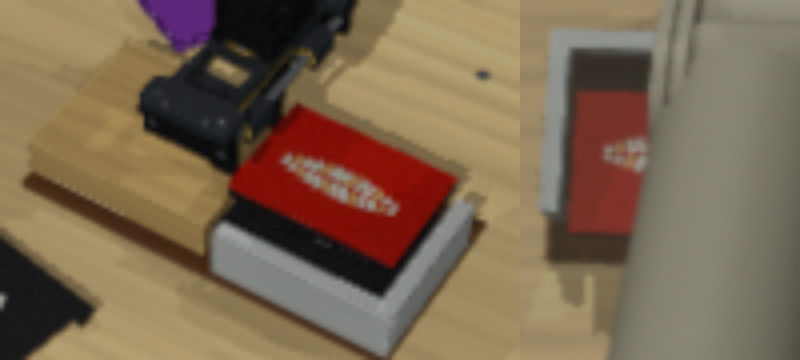

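The red panel is flat on the pile, a few mm short of the end fence and about 25 mm short of the side fence. I ease it up to the end fence.

Request:
play_rows([
  [0.6, 2, 0, 0, 0],
  [0.6, 2, 0, 0, 0],
  [0.6, 1, 0, 0, 0],
  [0.6, 1, 0, 0, 0],
  [0.6, 0, 0, 0, 0],
])

```text
time_s: 14.52
ee_pos: [0.5591, 0.0502, 0.046]
tcp_rot: [0.721, 0.693, 0.0, -0.0]
wrist_force: [0.1, 0.0, -0.3]
finger_gap: 0.599
grasp_force: 0.0
```

Request:
play_rows([
  [0.6, 1, 0, 0, 0],
  [0.6, 1, 0, 0, 0],
  [0.6, 0, 0, 0, 0],
  [0.6, 0, 0, 0, 0],
  [0.6, 0, 0, 0, 0],
])

```text
time_s: 14.93
ee_pos: [0.5591, 0.0521, 0.046]
tcp_rot: [0.721, 0.693, 0.0, -0.0]
wrist_force: [-0.3, 0.3, 0.1]
finger_gap: 0.597
grasp_force: 0.0
```

```bash
python3 go.py 558.6 53.1 46 -2.3;python3 - <<'E'
from h import *
s=viewer.grab_frame("scene");print("red sc",rect("scene",blob(s,*RED,(235,190,340,270)),.056))
E
```

```text
t 14.93 tcp [559.1  52.1  46. ] yaw -2.31 tilt [-0.  0.] F [-0.3  0.3  0.1] gap 0.597 grip 0.0
now-axes shift [ 1.  -0.6 -0. ] turn -0.0002
after-turn shift [ 1.  -0.6 -0. ]
red sc (array([561.9, 132.3]), array([141.2, 104.6]), -2.38)
```

Request:
play_rows([
  [0.6, 1, 0, 0, 0],
  [0.6, 1, 0, 0, 0],
  [0.6, 1, 0, 0, 0],
  [0.6, 0, 0, 0, 0],
  [0.6, 0, 0, 0, 0],
])

```text
time_s: 15.4
ee_pos: [0.5591, 0.0536, 0.046]
tcp_rot: [0.722, 0.692, -0.001, 0.0]
wrist_force: [-1.7, -5.1, 1.0]
finger_gap: 0.6
grasp_force: 2.6
```

```bash
python3 go.py 558.6 53.1 46 -2.3;python3 - <<'E'
from h import *
s=viewer.grab_frame("scene");print("red sc",rect("scene",blob(s,*RED,(235,190,340,270)),.056))
E
```

```text
t 15.4 tcp [559.1  53.6  46. ] yaw -2.38 tilt [-0.    -0.001] F [-1.7 -5.1  1. ] gap 0.6 grip 2.6
now-axes shift [-0.5 -0.5  0. ] turn -0.0013
after-turn shift [-0.5 -0.5  0. ]
red sc (array([561.9, 133. ]), array([139.8, 104.6]), -2.38)
```

The panel is in contact with the end fence at 5 N. I back off, rise, turn a quarter and go to the open -x side.

Request:
play_rows([
  [0.6, -8, 0, 0, 0],
  [0.6, -15, 0, 0, 0],
  [0.6, 0, 0, -25, 0],
  [0.6, 0, 0, -30, 0],
  [1, 0, 0, -20, 0],
])

```text
time_s: 15.87
ee_pos: [0.5588, 0.0314, 0.1231]
tcp_rot: [0.722, 0.692, 0.001, 0.0]
wrist_force: [1.9, -0.4, -0.2]
finger_gap: 0.628
grasp_force: 0.0
```

Request:
play_rows([
  [1, 0, 0, 0, -0.1],
  [1, 0, 0, 0, -0.113],
  [1, 0, 0, 0, -0.113],
  [1, 0, 0, 0, -0.113],
  [1, 0, 0, 0, -0.113],
])

```text
time_s: 16.28
ee_pos: [0.5583, 0.032, 0.1211]
tcp_rot: [0.503, 0.864, 0.0, -0.0]
wrist_force: [0.1, -0.8, -0.3]
finger_gap: 0.952
grasp_force: 0.0
```

Request:
play_rows([
  [1, 0, 0, 0, -0.113],
  [1, 0, 0, 0, -0.113],
  [1, 0, 0, 0, -0.113],
  [1, 0, 0, 0, -0.113],
  [1, 0, 0, 0, -0.113],
])

```text
time_s: 16.7
ee_pos: [0.5584, 0.0319, 0.1211]
tcp_rot: [0.242, 0.97, 0.0, 0.0]
wrist_force: [-0.7, -1.0, -0.2]
finger_gap: 1.001
grasp_force: 0.0
```

Request:
play_rows([
  [1, 0, 0, 0, -0.113],
  [1, 0, 0, 0, -0.113],
  [1, 0, 0, 0, -0.113],
  [1, 0, 0, 0, -0.113],
  [1, 0, 0, 0, 0],
])

```text
time_s: 17.12
ee_pos: [0.5583, 0.0319, 0.1211]
tcp_rot: [0.018, 1.0, 0.0, 0.0]
wrist_force: [1.0, 0.0, -0.0]
finger_gap: 0.998
grasp_force: 0.0
```

```bash
python3 go.py 479.7 132.9 46 87.7
```

```text
t 17.12 tcp [558.3  31.9 121.1] yaw 87.89 tilt [0.    0.001] F [ 1.  0. -0.] gap 0.998 grip 0.0
now-axes shift [82.3 98.  75.1] turn 0.0034
after-turn shift [82.6 97.8 75.1]
```

Request:
play_rows([
  [1, 20, 20, 0, 0.003],
  [1, 23, 27, 0, 0],
  [1, 23, 27, 0, 0],
  [1, 18, 24, 0, 0],
  [1, 0, 0, 10, 0],
])

```text
time_s: 17.53
ee_pos: [0.4766, 0.1395, 0.1123]
tcp_rot: [0.021, 1.0, 0.002, 0.0]
wrist_force: [1.3, 1.9, -0.3]
finger_gap: 1.0
grasp_force: 0.0
```

Request:
play_rows([
  [1, 0, 0, 25, 0],
  [1, 0, 0, 25, 0],
  [1, 0, 0, 15, 0],
  [1, 0, 0, 0, 0],
  [1, 0, 0, 0, 0],
])

```text
time_s: 17.95
ee_pos: [0.4785, 0.1333, 0.0459]
tcp_rot: [0.024, 1.0, -0.0, -0.001]
wrist_force: [-0.0, 0.1, 0.5]
finger_gap: 0.997
grasp_force: 0.0
```

```bash
python3 go.py 530 130.9 46 87.7;python3 - <<'E'
from h import *
s=viewer.grab_frame("scene");print("red sc",rect("scene",blob(s,*RED,(235,190,340,270)),.056))
E
```

```text
t 17.95 tcp [478.5 133.3  45.9] yaw 87.26 tilt [-0.001 -0.001] F [-0.   0.1  0.5] gap 0.997 grip 0.0
now-axes shift [-51.5   0.1  -0.2] turn -0.0078
after-turn shift [-51.5  -0.3  -0.1]
red sc (array([561.9, 133.4]), array([139. , 104.6]), -2.38)
```

Push toward the side fence.

Request:
play_rows([
  [1, -6, 0, 0, -0.008],
  [1, -8, 0, 0, 0],
  [1, -7, 0, 0, 0],
  [1, -6, 0, 0, 0],
  [1, -6, 0, 0, 0],
])

```text
time_s: 18.42
ee_pos: [0.5127, 0.1323, 0.0463]
tcp_rot: [0.019, 1.0, 0.0, 0.0]
wrist_force: [-0.7, 0.2, 1.0]
finger_gap: 0.999
grasp_force: 0.7
```

Request:
play_rows([
  [1, -5, 0, 0, 0],
  [1, -4, 0, 0, 0],
  [1, -3, 0, 0, 0],
  [1, 0, 0, 0, 0],
  [1, 0, 0, 0, 0],
])

```text
time_s: 18.83
ee_pos: [0.5239, 0.1318, 0.046]
tcp_rot: [0.019, 1.0, -0.0, 0.0]
wrist_force: [0.4, 0.1, 0.3]
finger_gap: 1.001
grasp_force: 0.0
```

```bash
python3 go.py 530 130.9 46 87.7;python3 - <<'E'
from h import *
s=viewer.grab_frame("scene");print("red sc",rect("scene",blob(s,*RED,(235,190,340,270)),.056))
E
```

```text
t 18.83 tcp [523.9 131.8  46. ] yaw 87.86 tilt [ 0. -0.] F [0.4 0.1 0.3] gap 1.001 grip 0.0
now-axes shift [-6.1 -0.7 -0. ] turn 0.0028
after-turn shift [-6.1 -0.7 -0. ]
red sc (array([585.4, 132.2]), array([139.8, 106.5]), -2.09)
```

Request:
play_rows([
  [1, -2, 0, 0, 0.003],
  [1, -1, 0, 0, 0],
  [1, -1, 0, 0, 0],
  [1, -1, 0, 0, 0],
  [1, 0, 0, 0, 0],
])

```text
time_s: 19.3
ee_pos: [0.5289, 0.1317, 0.046]
tcp_rot: [0.02, 1.0, 0.0, 0.0]
wrist_force: [-1.0, 0.0, -0.0]
finger_gap: 1.003
grasp_force: 0.1
```

Request:
play_rows([
  [1, -1, 0, 0, 0],
  [1, 0, 0, 0, 0],
  [1, 0, 0, 0, 0],
  [1, 0, 0, 0, 0],
  [1, 0, 0, 0, 0],
])

```text
time_s: 19.72
ee_pos: [0.5299, 0.1316, 0.0461]
tcp_rot: [0.02, 1.0, 0.0, 0.0]
wrist_force: [0.7, -0.7, -0.7]
finger_gap: 0.999
grasp_force: 0.0
```

```bash
python3 go.py 530 130.9 46 87.7
```

```text
t 19.72 tcp [529.9 131.6  46.1] yaw 87.69 tilt [0. 0.] F [ 0.7 -0.7 -0.7] gap 0.999 grip 0.0
now-axes shift [-0.1 -0.7  0.1] turn -0.0001
after-turn shift [-0.1 -0.7  0.1]
```

Request:
play_rows([
  [1, -0.7, 0, 0, 0],
  [1, -0.7, 0, 0, 0],
  [1, -0.6, 0, 0, 0],
  [1, 0, 0, 0, 0],
  [1, 0, 0, 0, 0],
])

```text
time_s: 20.13
ee_pos: [0.5309, 0.1317, 0.0459]
tcp_rot: [0.02, 1.0, 0.0, -0.001]
wrist_force: [-5.3, 0.9, 3.8]
finger_gap: 0.995
grasp_force: 2.7
```

```bash
python3 go.py 530 130.9 46 87.7;python3 - <<'E'
from h import *
s=viewer.grab_frame("scene");print("red sc",rect("scene",blob(s,*RED,(235,190,340,270)),.056))
cv2.imwrite("pics/c3.png",cv2.resize(s[190:280,225:355],(780,540),interpolation=cv2.INTER_CUBIC)[:,:,::-1])
E
```

```text
t 20.13 tcp [530.9 131.7  45.9] yaw 87.7 tilt [-0.002  0.   ] F [-5.3  0.9  3.8] gap 0.995 grip 2.7
now-axes shift [ 0.8 -0.8 -0.1] turn -0.0
after-turn shift [ 0.8 -0.8 -0.1]
red sc (array([590.6, 132. ]), array([139.4, 102.8]), -2.38)
```

View pics/c3.png

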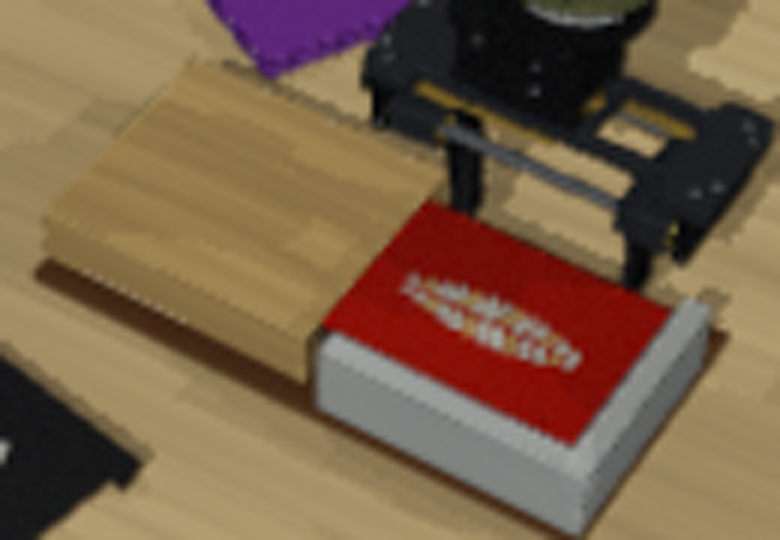

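The red panel fills the corner, touching both fences, with 5 N at the side fence. I retreat and check flushness from above.

Request:
play_rows([
  [1, 8, 0, 0, 0],
  [1, 20, 0, 0, 0],
  [1, 20, 0, 0, 0],
  [1, 0, 0, -30, 0],
  [1, 0, 0, -35, 0],
])

```text
time_s: 20.6
ee_pos: [0.4809, 0.1329, 0.1098]
tcp_rot: [0.02, 1.0, -0.001, -0.002]
wrist_force: [1.2, 1.0, -0.3]
finger_gap: 1.002
grasp_force: 0.0
```

Request:
play_rows([
  [1, 0, 0, -40, 0],
  [1, 0, 0, -20, 0],
  [1, 0, 40, 0, 0],
  [1, 0, 40, 0, 0],
  [1, 0, 40, 0, 0],
])

```text
time_s: 21.02
ee_pos: [0.4888, 0.2548, 0.172]
tcp_rot: [0.021, 1.0, 0.001, 0.001]
wrist_force: [0.8, 0.2, 0.9]
finger_gap: 1.002
grasp_force: 0.0
```

Request:
play_rows([
  [1, 0, 40, 0, 0],
  [1, 0, 40, 0, 0],
  [1, 0, 30, 0, 0],
  [1, 0, 0, 0, 0],
  [1, 0, 0, 0, 0],
])

```text
time_s: 21.43
ee_pos: [0.4921, 0.3651, 0.1704]
tcp_rot: [0.019, 1.0, -0.0, -0.0]
wrist_force: [-0.1, -0.7, -0.1]
finger_gap: 0.997
grasp_force: 0.0
```

```bash
python3 - <<'E'
from h import *
t=viewer.grab_frame("top");s=viewer.grab_frame("scene")
print(rect("scene",blob(s,*RED,(235,190,340,270)),.056),rect("top",blob(t,*RED,(190,165,265,235)),.056), telemetry.get_obs()["wrist_force"])
try: print("yel",rect("scene",blob(s,*YEL,(350,230,440,300)),.051))
except Exception as e: print(e)
cv2.imwrite("pics/c4.png",np.hstack([cv2.resize(t[165:240,180:330],(500,250)),cv2.resize(s[190:310,225:445],(300,250))])[:,:,::-1])
E
```

```text
(array([590.3, 131.7]), array([139.4, 102.5]), -1.97) (array([589.7, 130.4]), array([138.5,  99.6]), -2.13) [ 0.46783138 -0.48610232  0.45469339]
yel (array([534.9, 388.3]), array([50.3, 89.5]), 12.4)
```

View pics/c4.png

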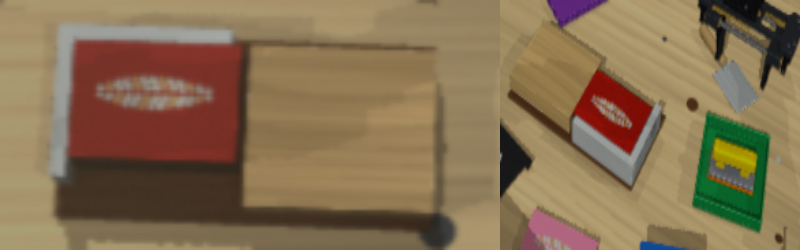

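From above, the red panel's centre is at (589.7, 130.4) mm against a target of (589.5, 131.4), square in the corner. The sander hasn't moved in its tray and the arm touches nothing. Handing in.

```bash
python3 -c "from rig import job;print(job.close_job())"
```

```text
the job is handed in; nothing more can be done
None
```

I handed the job in at about 21.5 s, with no verdict returned: the sander lies flat in the green tray, and the red panel is square in the fence corner on the two black panels, about 1 mm from its target by camera.

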